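Back the ticket feed wheel off by one notch

TASK

The ticket feed wheel has gone one notch too far. With the fingertips only, gripping and lifting nothing, lift the pawl well clear of the teeth by pushing its thumb tab, push the wheel back by exactly one notch (clockwise seen from above) by one of its pins, then put the pawl fully down again so that it locks the wheel in the next gap. Push gently, and leave the other parts on the desk where they are.

Things in the scene. Friction and masses are not known exactly. Their poses are not given: they have to be found in the camera images.
- feed_unit: Ticket feed unit bolted to the desk, turned by up to 40 degrees: grey base plate 170 (x) x 180 (y) x 8 mm thick. Origin on the wheel's upright axis at desk level, z up; the plate spans -85 to +85 mm in x, -82 to +98 mm in y. It carries a flat toothed wheel with four upright pins; the pawl stands at the plate's +x +y corner.
- wheel_hub (a point): Top centre of the wheel's low brass hub cap, on its upright axis, 30 mm above the desk. Flat dark steel wheel, 140 mm in diameter, top face 24 mm above the desk. Its rim (52 to 70 mm from the axis) bears eight saw teeth, tops 34 mm above the desk, with flat gaps 24 mm long between them.
- wheel (a joint): Angle of the wheel (rad), growing backward, i.e. clockwise seen from above; one notch is 0.785 (45 degrees). Starts within 0.07 of 0 (play in the gap); the pawl's nose fits the next gap from about 0.69 to 0.89. It turns stiffly (0.10 N m, 2.5 N at a pin) and stays where left. With the pawl down it is locked against turning backward.
- pawl (a joint): Angle of the pawl (rad): 0 fully down with its nose in a gap, growing as the nose lifts, 1.2 at most. The nose clears the teeth from about 0.2. The hinge is stiff (0.08 N m, about 3.5 N at the tab): the pawl stays at whatever angle it is left, and must be pushed down again, by its tab or its arm.
- pawl_hinge (a point): Axis of the pawl's hinge, 42 mm above the desk, at x = +50, y = +61 mm of the unit; the axis runs along the unit's y between two cheeks, 31 mm over their outsides, tops 50 mm above the desk. The pawl's arm, 14 mm wide and 8 mm thick, runs level from here 52 mm in the unit's -x direction over the wheel's rim when down.
- tab_top (a point): Middle of the top edge of the pawl's upright thumb tab, a steel plate rigid with the pawl, 5 mm thick (unit's x), 22 mm wide (unit's y), rising 55 mm above the hinge axis (top 97 mm above the desk when down). Pushing it in the unit's +x direction leans it that way and lifts the nose; pushing it back in -x lowers the nose.
- nose_tip (a point): Underside of the pawl's nose, a block 8 mm long (unit's x) and 14 mm wide at the end of the arm, 48 mm from the hinge in the unit's -x direction and 17 mm below it when down (25 mm above the desk).
- pin0 (a point): Centre of the top of one of four like upright steel pins on the wheel, 10 mm in diameter, rising 51 mm from the wheel's face to 75 mm above the desk, 40 mm from the wheel's axis and 90 degrees apart; at the start towards +x +y of the unit, nearest the pawl's hinge.
- pin1 (a point): Centre of the top of one of four like upright steel pins on the wheel, 10 mm in diameter, rising 51 mm from the wheel's face to 75 mm above the desk, 40 mm from the wheel's axis and 90 degrees apart; at the start towards -x +y of the unit.
- pin2 (a point): Centre of the top of one of four like upright steel pins on the wheel, 10 mm in diameter, rising 51 mm from the wheel's face to 75 mm above the desk, 40 mm from the wheel's axis and 90 degrees apart; at the start towards -x -y of the unit, farthest from the tab.
- pin3 (a point): Centre of the top of one of four like upright steel pins on the wheel, 10 mm in diameter, rising 51 mm from the wheel's face to 75 mm above the desk, 40 mm from the wheel's axis and 90 degrees apart; at the start towards +x -y of the unit.
- cam_follower: Brass cam follower standing loose on the desk beside the unit: roller 30 mm in diameter, 14 mm high, with a 12 mm stud on it, 36 mm high in all. Origin under its centre. Leave it alone.
- resistor: White ceramic resistor block, loose on the desk beside the unit, 60 x 16 x 16 mm with a small metal tag at each end. Origin under its centre. Leave it alone.
- bracket: Blue painted steel L bracket, loose on the desk beyond the unit, foot 50 x 40 mm, 50 mm high. Origin under its foot. Leave it alone.
- mallet: Rubber mallet with a wooden handle, 260 mm long, head 54 mm thick and 90 mm wide, lying on the desk to the left. Origin under the middle of its length, at desk level. Leave it alone.
Mind the look-alikes: they are no part of the job. There is more than one size of the feed_unit; the job needs the larger.

How it is judged (in metres and radians):
On the way, in this order (a step that is already met when the one before it is completed fails the run):
1. the pawl is lifted clear of the teeth while the wheel is still in its first notch (value of joint pawl above 0.25 rad and value of joint wheel between -0.3 and 0.3 rad), for 0.2 s.
2. with the pawl still up, the wheel is pushed backward by most of a notch or more (value of joint wheel above 0.5 rad and value of joint pawl above 0.2 rad), for 0.2 s.
At the end, for the whole second after the job is handed in: The wheel stands one notch back (joint 0.655 to 0.935 rad), the pawl is fully down in the gap (joint below 0.06 rad), both at rest, and the four loose parts lie within 20 mm of where they were (value of joint wheel between 0.655 and 0.935 rad and value of joint pawl below 0.06 rad and velocity of joint wheel between -0.05 and 0.05 rad/s and velocity of joint pawl between -0.05 and 0.05 rad/s and distance of each of cam_follower, resistor, bracket, mallet from where it was at the start of the episode below 0.02 m); the robot touches nothing.
It fails at once if the wheel was pushed on into a second notch (beyond 1.2 rad) (value of joint wheel above 1.2 rad).
It fails at once if the unit was pinched or pushed with more than 35 N (contact force between the fingers and feed_unit above 35 N).
It fails at once if a loose part was moved by more than 20 mm or lifted (distance of any of cam_follower, resistor, bracket, mallet from where it was at the start of the episode above 0.02 m).
It also fails if it takes over 72 s, if anything falls off the work surface, if the arm or the gripper's body presses on something with over 40 N, if the wrist force passes 120 N, or if a joint passes its speed limit or range.

ROBOT

A 6-joint arm with a two-finger parallel gripper is mounted at the origin on the work surface. World frame = base frame: x ahead of the robot, y to its left, z up, the work surface at z = 0. Lengths are in mm, angles in rad, forces in N, time in s.
With the tool pointing down it reaches from about 275 to 825 mm from the base axis. Payload 4.9 kg.
Tool frame: the origin (TCP) lies at the very end of the fingers, on their centre line; the grasp point (between the pads) lies 19 mm behind it (grip_point_offset is the distance from the TCP to the grasp point, in mm); z points along the fingers, y is the direction in which the jaws open and shut (so a half turn about z gives the same grasp; the last joint's range is limited). The gripper opens to 85 mm and grips with 20 to 120 N. Pads are 22 mm wide; open, the fingers measure 114 mm over their backs; the gripper's body (76 mm by 85 mm) begins 54 mm behind the grasp point. The pads swing forward as they close: fully open they stand 13 mm farther back than shut.
Start: joints at [1.206, 0.326, -0.193, 1.052, 0, 1.437], TCP at [125.809, 535.435, 231.281] pointing down, gripper open.
Joint ranges: [-2.65, 2.65], [-0.97, 1.79], [-1.3, 1.35], [-1.93, 2.1], [-1.47, 1.37], [-3.14, 3.14]. Speed limits (rad/s): [2.57, 2.57, 3.14, 3.14, 3.14, 3.14].

INTERFACE

Orientations are given as [roll, pitch, yaw] about the fixed x, y, z axes, in that order (R = Rz(yaw) Ry(pitch) Rx(roll)).
In Python, from bench import * gives the robot as it stands.
- The arm moves only by the shell command python3 -m pendant 'ROWS' [OPENING] [FORCE]. ROWS is JSON, a list of rows, each an object of numbers: "dx", "dy", "dz": the shift along the tool's x, y, z in m; "wx", "wy", "wz": the turn, a rotation vector about the tool's x, y, z in degrees. A call has 1 to 12 rows; each row is the pose to reach, as a shift and turn from the pose commanded when the call began, along the tool's axes at that moment; what a row does not reach only later rows make up. A row lasts 1/10 s, in which the tool goes at most 50 mm and 8.59 degrees, less where a joint would pass 70% of its speed; a pose out of reach is approached as far as the arm can. A call with a gripper value outside its range is refused whole. OPENING is the opening, from 0 (shut) to 1 (fully open), set as the call begins (- or left out, the last holds). The fingers move at their own pace and stop on an object; FORCE is the grip in N (left out, the last holds). Time passes only in rows, so rows that repeat a pose let the fingers close. It gives the time, the measured TCP pose, the force and the opening at its end, in the units of the state.
- observe(): the state, without advancing time (a new reading comes with each control period).
- read_camera(name): name is "side" or "top"; returns a dict with "pixels" (384x512x3 uint8, blue, green, red), "vfov" (degrees; the focal length in pixels is half the picture's height over the tangent of half this angle, whatever the lens; pixels are square), "cx", "cy" (the principal point, pixels), "dist_coeffs" ([k1, k2, p1, p2, k3] as OpenCV has them; the pictures are not rectified), "xyz" and "orientation" of the camera in the world. Camera axes: x right, y down, z forward; pixel columns grow to the right and rows downward; lengths in mm; the calibration is good to about 2 mm. A picture is of the moment at which its call begins. There is no depth.
- finish_job(): hands the job in, once; it reports no verdict.
The state is a dict: "t": time; "qpos": joint angles; "qvel": joint speeds; "joint_efforts": joint torques, N m; "eef_pos": TCP position; "tool_rot": TCP orientation; "force": force on the tool from outside, world axes, zero at the start; "moment": the same for the moment, N m; "grip_width": finger opening in mm.
Only numpy, scipy, OpenCV 4.12 (cv2) and the standard library are available. Lean on these libraries where they do the work, as an engineer would, in place of code of your own. Each camera call takes 0.05 s, during which the arm holds its last target. There are 200 camera calls.

## Working session

There is one attempt and no reset: what is moved stays moved. The work goes in short steps, Python scripts to look and compute and a shell command to move; the robot and the scene stay as the last step left them, time stands still between calls to the robot, and variables do not carry over. Pictures are saved under pics/ and viewed, about 8 in all and at most 12, crops included, and the job is handed in when it is done.

```bash
mkdir -p pics; ls; python3 - <<'E'
from bench import *
import cv2
s=observe();print(s)
for n in("top","side"):
    c=read_camera(n);cv2.imwrite(f"pics/{n}0.png",c["pixels"]);print({k:v for k,v in c.items() if k!="pixels"})
E
```

```text
pics
{'t': 0.0, 'qpos': array([ 1.20577902e+00,  3.26945791e-01, -1.93572747e-01,  1.05201574e+00,
       -8.09789999e-06,  1.43663712e+00]), 'qvel': array([-0.00043936, -0.00048671, -0.00174544,  0.00129103,  0.00050587,
        0.00036304]), 'joint_efforts': array([-1.77135775e-03, -4.43401194e+01,  2.62438023e+01,  1.55097776e-02,
       -3.09541529e-04, -3.21874740e-07]), 'eef_pos': array([125.60672988, 534.86685876, 230.50503351]), 'tool_rot': array([-3.13986923e+00, -2.24438667e-04,  2.91073436e+00]), 'force': array([-0.05607507,  1.03888705,  0.04967173]), 'moment': array([0.03253855, 0.02273688, 0.00106075]), 'grip_width': 85.18154275266588}
{'vfov': 43.54114587419278, 'cx': 258.62946053309173, 'cy': 184.07814941441896, 'dist_coeffs': array([-0.14490919,  0.        ,  0.        ,  0.        ,  0.        ]), 'xyz': array([ 536.02121783,  176.58840051, 1194.65677785]), 'orientation': array([-3.07181187,  0.00365535, -1.55881173])}
{'vfov': 53.18180881467286, 'cx': 253.15473978811107, 'cy': 192.43967382000534, 'dist_coeffs': array([-0.08670452,  0.        ,  0.        ,  0.        ,  0.        ]), 'xyz': array([214.79778468, 672.64840982, 693.1485286 ]), 'orientation': array([-2.32556187,  0.01217851, -2.53588775])}
```

View pics/top0.png

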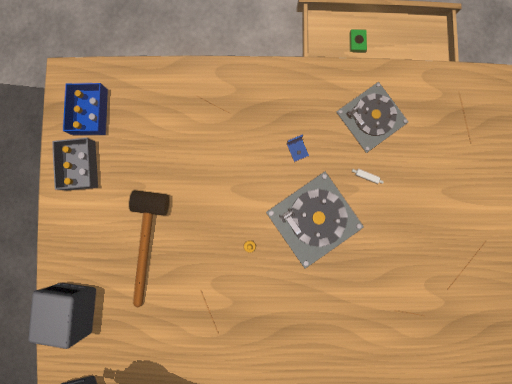

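View pics/side0.png

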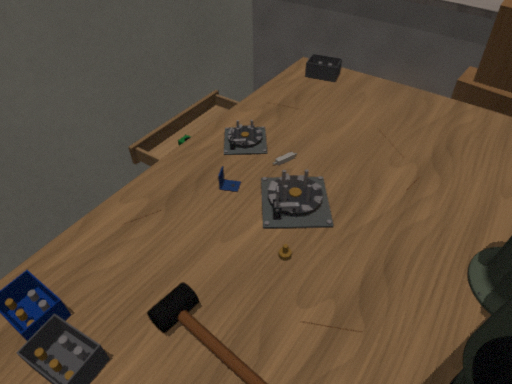

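The top view shows two candidates for the feed unit: the large one at (319,218) and a small look-alike at (376,114). I choose the large one. The follower is at (250,246), the bracket at (298,148), the resistor at (368,177) and the mallet at (148,245).

```bash
cat > h.py <<'E'
from bench import *
import cv2, numpy as np
from scipy.spatial.transform import Rotation as Ro
def cam(c):
    f=c["pixels"].shape[0]/2/np.tan(np.radians(c["vfov"])/2)
    K=np.array([[f,0,c["cx"]],[0,f,c["cy"]],[0,0,1.]])
    return K,np.array(c["dist_coeffs"],float),Ro.from_euler("xyz",c["orientation"]).as_matrix(),np.array(c["xyz"])
def proj(c,P):
    K,d,R,t=cam(c)
    return cv2.projectPoints(np.array(P,float).reshape(-1,3),cv2.Rodrigues(R.T)[0],-R.T@t,K,d)[0].reshape(-1,2)
def back(c,uv,z):
    K,d,R,t=cam(c)
    n=cv2.undistortPoints(np.array(uv,float).reshape(-1,1,2),K,d).reshape(-1,2)
    r=np.c_[n,np.ones(len(n))]@R.T
    return t+r*((z-t[2])/r[:,2])[:,None]
def crop(c,x0,y0,x1,y1,s): return cv2.resize(c["pixels"][y0:y1,x0:x1],None,fx=s,fy=s,interpolation=cv2.INTER_CUBIC)
E
python3 - <<'E'
from h import *
a=read_camera("top");b=read_camera("side")
A=crop(a,262,165,370,273,5.5);B=crop(b,255,165,340,235,7)
im=np.zeros((600,594+0,3),np.uint8)
cv2.imwrite("pics/c1.png",A);cv2.imwrite("pics/c2.png",B)
corn=back(a,[[324,173],[268,213],[306,267],[362,227]],8)
print(corn, [np.linalg.norm(corn[i]-corn[(i+1)%4]) for i in range(4)])
print(back(a,[[319,218]],30),back(b,[[295,192]],30))
E
```

```text
[[648.39252256  19.87802642   8.        ]
 [547.70629457 157.96369167   8.        ]
 [415.95888348  63.03766163   8.        ]
 [515.34908368 -75.36383105   8.        ]] [np.float64(170.89577950791204), np.float64(162.38328580547133), np.float64(170.39185741391634), np.float64(163.62019447808908)]
[[536.70370202  34.57849225  30.        ]] [[536.18760095  37.20613473  30.        ]]
```

View pics/c1.png

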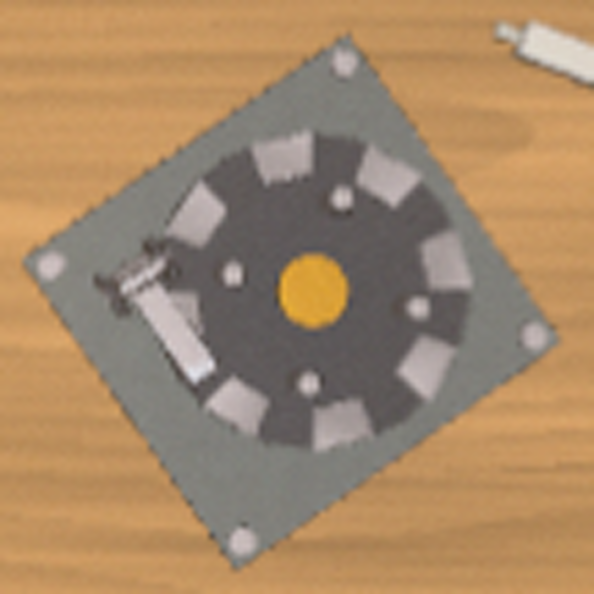

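View pics/c2.png

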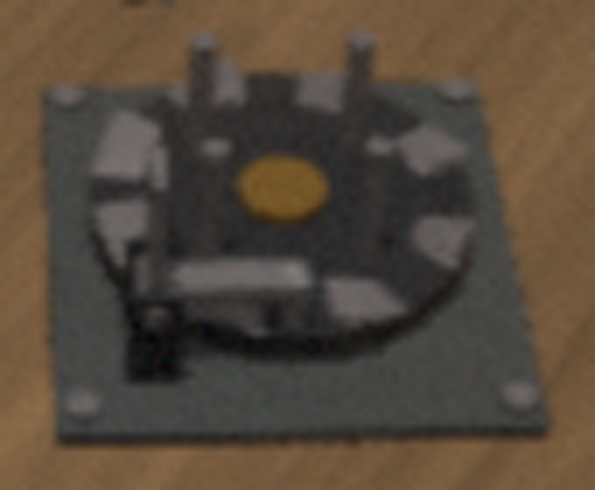

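```bash
cat > fit.py <<'E'
from h import *
from scipy.optimize import least_squares
a=read_camera("top");b=read_camera("side")
T=np.array([[25,263],[347,37],[558,340],[238,568],[233,273],[309,382],[418,307],[342,198],[314,290]])/5.5+[262,165]
S=np.array([[58,440],[45,90],[480,85],[550,430],[215,148],[382,145],[361,42],[203,42],[283,187]])/7+[255,165]
def pts(p):
    x,y,w,th=p
    L=[[85,98,8],[85,-82,8],[-85,-82,8],[-85,98,8]]
    L+=[[40*np.cos(np.radians(45+90*i)-th),40*np.sin(np.radians(45+90*i)-th),75] for i in range(4)]+[[0,0,30]]
    return np.array(L)@Ro.from_euler("z",w).as_matrix().T+[x,y,0]
for use in("t","s","ts"):
    f=lambda p:np.r_[(proj(a,pts(p))-T).ravel()*("t" in use),(proj(b,pts(p))-S).ravel()*("s" in use)]
    r=least_squares(f,[536,35,.62,0]);print(use,r.x.round(3),np.abs(r.fun).max(),np.sqrt((r.fun**2).mean()))
print((f(r.x).reshape(-1,2)).round(1).tolist())
E
python3 fit.py
```

```text
t [5.37118e+02 3.47160e+01 6.20000e-01 7.00000e-03] 0.9580701744054636 0.31970626399542584
s [ 5.3536e+02  3.6371e+01  6.1300e-01 -6.0000e-03] 0.5527751489228194 0.21097529705660273
ts [5.3646e+02 3.5155e+01 6.1700e-01 2.0000e-03] 1.097067954656211 0.4841750334352245
[[-1.1, -0.4], [-0.1, -0.7], [0.8, 0.5], [-0.4, 1.0], [-0.1, 0.4], [-0.1, 0.6], [-0.1, 0.3], [-0.1, 0.2], [-0.3, 0.4], [-0.5, -0.9], [-0.6, -0.5], [-0.5, -0.8], [0.3, -0.8], [0.1, -0.1], [-0.2, -0.0], [0.1, -0.5], [0.1, -0.2], [-0.1, -0.2]]
```

```bash
cat >> h.py <<'E'
W=.617;U0=np.array([536.4,35.2,0]);RU=Ro.from_euler("z",W).as_matrix()
def tou(p): return RU.T@(np.array(p,float)-U0)
def say(): 
    s=observe();print("t",round(s["t"],2),"unit pos",tou(s["eef_pos"]).round(1),"rot",np.degrees(s["tool_rot"]).round(2),"unit force",(RU.T@s["force"]).round(1),"w",round(s["grip_width"],1))
E
python3 - <<'E'
from h import *
R=Ro.from_euler("xyz",[np.pi,0,2.9106]).as_matrix();p=np.array([125.809,535.435,231.281])
w=U0+RU@[22,61,160]
print("world",w,"shift tool",R.T@(w-p),"wz",-np.degrees(W+np.pi-2.9106))
E
```

```text
world [519.04954797  97.68169183 160.        ] shift tool [-483.01688702 -336.0963764    71.281     ] wz -48.58640010879438
```

```bash
python3 -m pendant '[{"dx":-0.02,"dy":-0.014,"dz":0.0,"wz":-4},{"dx":-0.06,"dy":-0.042,"dz":0.0,"wz":-8},{"dx":-0.10,"dy":-0.070,"dz":0.0,"wz":-13},{"dx":-0.14,"dy":-0.097,"dz":0.0,"wz":-18},{"dx":-0.18,"dy":-0.125,"dz":0.0,"wz":-23},{"dx":-0.22,"dy":-0.153,"dz":0.0,"wz":-28},{"dx":-0.26,"dy":-0.181,"dz":0.01,"wz":-33},{"dx":-0.30,"dy":-0.209,"dz":0.02,"wz":-38},{"dx":-0.34,"dy":-0.237,"dz":0.03,"wz":-42},{"dx":-0.38,"dy":-0.264,"dz":0.04,"wz":-45},{"dx":-0.42,"dy":-0.292,"dz":0.05,"wz":-48.6},{"dx":-0.45,"dy":-0.313,"dz":0.06,"wz":-48.6}]' 0 20; python3 -c "from h import *;say()"
```

```text
t 0.3 unit pos [-45.6 645.5 231. ] rot [-1.7996e+02 -1.0000e-02  1.6678e+02] unit force [-0.9  0.4 -0.9] w 85.2invalid input at $[0]: expected keys dx, dy, dz, wx, wy, wz
```

```bash
python3 -m pendant '[{"dx":-0.02,"dy":-0.014,"dz":0.0,"wx":0,"wy":0,"wz":-4},{"dx":-0.06,"dy":-0.042,"dz":0.0,"wx":0,"wy":0,"wz":-8},{"dx":-0.10,"dy":-0.070,"dz":0.0,"wx":0,"wy":0,"wz":-13},{"dx":-0.14,"dy":-0.097,"dz":0.0,"wx":0,"wy":0,"wz":-18},{"dx":-0.18,"dy":-0.125,"dz":0.0,"wx":0,"wy":0,"wz":-23},{"dx":-0.22,"dy":-0.153,"dz":0.0,"wx":0,"wy":0,"wz":-28},{"dx":-0.26,"dy":-0.181,"dz":0.01,"wx":0,"wy":0,"wz":-33},{"dx":-0.30,"dy":-0.209,"dz":0.02,"wx":0,"wy":0,"wz":-38},{"dx":-0.34,"dy":-0.237,"dz":0.03,"wx":0,"wy":0,"wz":-42},{"dx":-0.38,"dy":-0.264,"dz":0.04,"wx":0,"wy":0,"wz":-45},{"dx":-0.42,"dy":-0.292,"dz":0.05,"wx":0,"wy":0,"wz":-48.6},{"dx":-0.45,"dy":-0.313,"dz":0.06,"wx":0,"wy":0,"wz":-48.6}]' 0 20; python3 -c "from h import *;say()"
```

```text
t: 1.5
eef_pos: [494.2, 125.4, 171.1]
tool_rot: [-3.141, 0.001, -2.525]
force: [0.6, 0.3, -0.6]
grip_width: 0.0
t 1.5 unit pos [ 17.8  98.  171.1] rot [-1.7995e+02  5.0000e-02 -1.4468e+02] unit force [ 0.7 -0.1 -0.6] w 0.0
```

```bash
python3 -m pendant '[{"dx":-0.002,"dy":-0.018,"dz":0.01,"wx":0,"wy":0,"wz":0},{"dx":-0.003,"dy":-0.037,"dz":0.02,"wx":0,"wy":0,"wz":0},{"dx":-0.003,"dy":-0.037,"dz":0.04,"wx":0,"wy":0,"wz":0},{"dx":-0.003,"dy":-0.037,"dz":0.065,"wx":0,"wy":0,"wz":0},{"dx":-0.003,"dy":-0.037,"dz":0.085,"wx":0,"wy":0,"wz":0},{"dx":-0.003,"dy":-0.037,"dz":0.09,"wx":0,"wy":0,"wz":0},{"dx":-0.003,"dy":-0.037,"dz":0.09,"wx":0,"wy":0,"wz":0},{"dx":-0.003,"dy":-0.037,"dz":0.09,"wx":0,"wy":0,"wz":0}]'; python3 - <<'E'
from h import *
say()
b=read_camera("side");cv2.imwrite("pics/s2.png",crop(b,220,90,360,240,4))
E
```

```text
t: 2.3
eef_pos: [516.6, 99.8, 82.1]
tool_rot: [-3.141, 0.001, -2.524]
force: [-0.4, -0.9, 0.0]
grip_width: -0.4
t 2.3 unit pos [21.2 64.1 82.1] rot [-1.7997e+02  5.0000e-02 -1.4459e+02] unit force [-0.8 -0.5  0. ] w -0.4
```

View pics/s2.png

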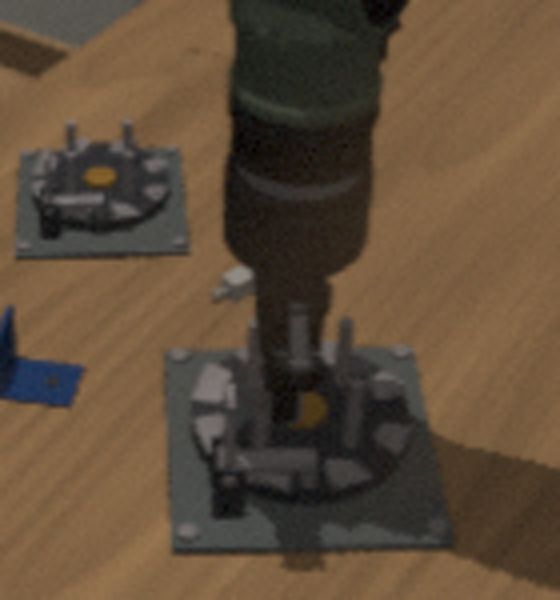

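The side view shows the closed fingers over the wheel, at about (281,192) full-frame, and in front of the tab at about (277,203). That matches the plan, so I push the tab next.

```bash
python3 -m pendant '[{"dx":-0.004,"dy":-0.003,"dz":0,"wx":0,"wy":0,"wz":0},{"dx":-0.008,"dy":-0.003,"dz":0,"wx":0,"wy":0,"wz":0},{"dx":-0.011,"dy":-0.003,"dz":0,"wx":0,"wy":0,"wz":0},{"dx":-0.014,"dy":-0.003,"dz":0,"wx":0,"wy":0,"wz":0},{"dx":-0.017,"dy":-0.003,"dz":0,"wx":0,"wy":0,"wz":0},{"dx":-0.019,"dy":-0.003,"dz":0,"wx":0,"wy":0,"wz":0},{"dx":-0.021,"dy":-0.003,"dz":0,"wx":0,"wy":0,"wz":0},{"dx":-0.021,"dy":-0.003,"dz":0,"wx":0,"wy":0,"wz":0}]'; python3 -c "from h import *;say()"
```

```text
t: 3.15
eef_pos: [534.9, 109.1, 81.1]
tool_rot: [3.142, -0.0, -2.524]
force: [-0.8, -1.2, 1.0]
grip_width: 0.1
t 3.15 unit pos [41.5 61.1 81.1] rot [ 1.8000e+02 -2.0000e-02 -1.4463e+02] unit force [-1.4 -0.5  1. ] w 0.1
```

```bash
python3 -m pendant '[{"dx":-0.002,"dy":0,"dz":0,"wx":0,"wy":0,"wz":0},{"dx":-0.004,"dy":0,"dz":0,"wx":0,"wy":0,"wz":0},{"dx":-0.006,"dy":0,"dz":0,"wx":0,"wy":0,"wz":0},{"dx":-0.008,"dy":0,"dz":0,"wx":0,"wy":0,"wz":0},{"dx":-0.010,"dy":0,"dz":0,"wx":0,"wy":0,"wz":0},{"dx":-0.012,"dy":0,"dz":0,"wx":0,"wy":0,"wz":0},{"dx":-0.014,"dy":0,"dz":0,"wx":0,"wy":0,"wz":0},{"dx":-0.015,"dy":0,"dz":0,"wx":0,"wy":0,"wz":0},{"dx":-0.015,"dy":0,"dz":0,"wx":0,"wy":0,"wz":0},{"dx":-0.015,"dy":0,"dz":0,"wx":0,"wy":0,"wz":0}]'; python3 - <<'E'
from h import *
say()
b=read_camera("side");cv2.imwrite("pics/s3.png",crop(b,220,120,360,240,5))
E
```

```text
t: 4.15
eef_pos: [547.6, 118.0, 81.5]
tool_rot: [-3.141, 0.001, -2.524]
force: [-0.8, -0.3, -0.5]
grip_width: -0.1
t 4.15 unit pos [57.1 61.  81.5] rot [-1.7999e+02  5.0000e-02 -1.4462e+02] unit force [-0.9  0.2 -0.5] w -0.1
```

View pics/s3.png

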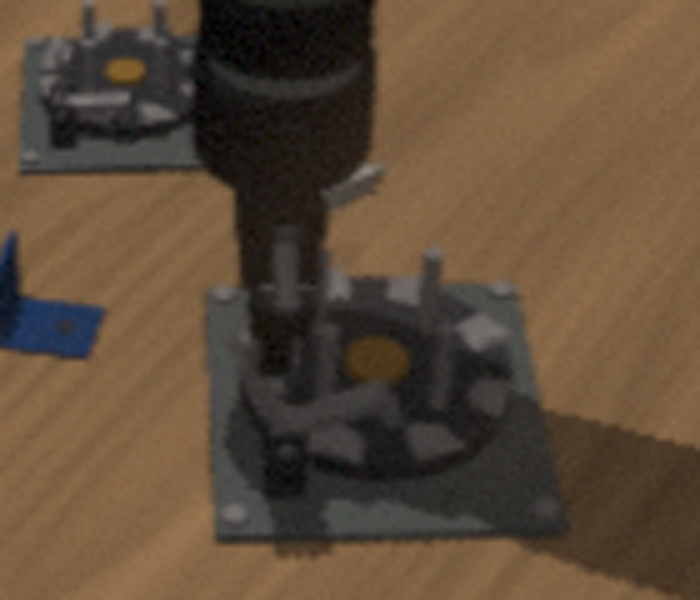

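The pawl arm is lifted: its end is at about crop (395,397) and the tab leans toward +x. I'll estimate its angle from that end point.

```bash
python3 - <<'E'
from h import *
b=read_camera("side")
for th in(.0,.2,.3,.4,.5,.6):
    P=[U0+RU@np.array([50+x*np.cos(th)+z*np.sin(th),y,42-x*np.sin(th)+z*np.cos(th)]) for x,y,z in((-52,68,4),(-52,54,4),(0,61,55))]
    print(th,((proj(b,P)-[220,120])*5).round(0).tolist())
say()
E
```

```text
0.0 [[396.0, 431.0], [393.0, 410.0], [289.0, 344.0]]
0.2 [[394.0, 416.0], [391.0, 395.0], [265.0, 346.0]]
0.3 [[391.0, 408.0], [388.0, 387.0], [254.0, 348.0]]
0.4 [[387.0, 401.0], [384.0, 380.0], [242.0, 351.0]]
0.5 [[382.0, 394.0], [379.0, 373.0], [231.0, 355.0]]
0.6 [[376.0, 388.0], [373.0, 367.0], [221.0, 360.0]]
t 4.25 unit pos [57.  61.  81.5] rot [-1.8000e+02  6.0000e-02 -1.4462e+02] unit force [-0.6  0.   0.3] w -0.1
```

```bash
python3 -m pendant '[{"dx":-0.002,"dy":0,"dz":0,"wx":0,"wy":0,"wz":0},{"dx":-0.004,"dy":0,"dz":0,"wx":0,"wy":0,"wz":0},{"dx":-0.006,"dy":0,"dz":0,"wx":0,"wy":0,"wz":0},{"dx":-0.006,"dy":0,"dz":0,"wx":0,"wy":0,"wz":0},{"dx":0.005,"dy":0,"dz":0,"wx":0,"wy":0,"wz":0},{"dx":0.015,"dy":0,"dz":-0.01,"wx":0,"wy":0,"wz":0},{"dx":0.025,"dy":-0.01,"dz":-0.03,"wx":0,"wy":0,"wz":0},{"dx":0.045,"dy":-0.04,"dz":-0.04,"wx":0,"wy":0,"wz":0},{"dx":0.065,"dy":-0.07,"dz":-0.04,"wx":0,"wy":0,"wz":0},{"dx":0.085,"dy":-0.1,"dz":-0.04,"wx":0,"wy":0,"wz":0},{"dx":0.091,"dy":-0.117,"dz":-0.04,"wx":0,"wy":0,"wz":0},{"dx":0.091,"dy":-0.117,"dz":-0.04,"wx":0,"wy":0,"wz":0}]'; python3 - <<'E'
from h import *
say()
b=read_camera("top");cv2.imwrite("pics/t4.png",crop(b,262,155,382,275,5))
E
```

```text
t: 5.45
eef_pos: [541.3, -33.0, 122.4]
tool_rot: [-3.14, 0.002, -2.528]
force: [0.4, -1.1, 0.4]
grip_width: -0.3
t 5.45 unit pos [-35.4 -58.5 122.4] rot [-1.7989e+02  9.0000e-02 -1.4486e+02] unit force [-0.3 -1.2  0.4] w -0.3
```

View pics/t4.png

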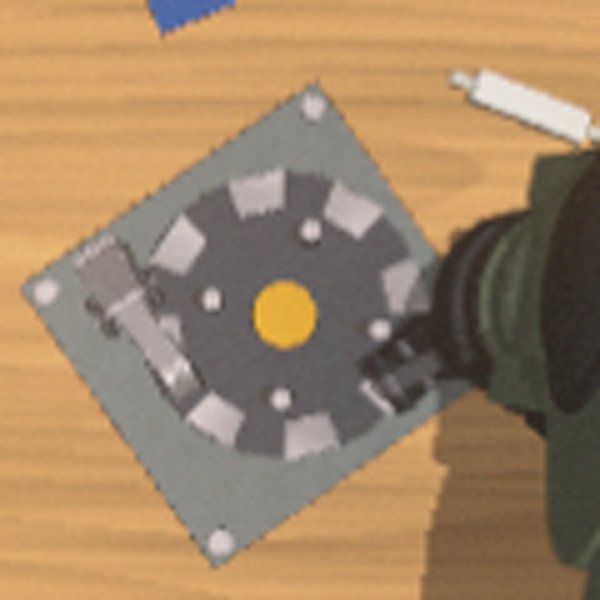

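The pawl is up, with the tab leaning to crop (110,265). The pins have not moved and the fingers stand behind pin2. I lower them and push most of the way.

```bash
python3 -m pendant '[{"dx":0,"dy":0,"dz":0.02,"wx":0,"wy":0,"wz":0},{"dx":0,"dy":0,"dz":0.045,"wx":0,"wy":0,"wz":0},{"dx":0,"dy":0,"dz":0.065,"wx":0,"wy":0,"wz":0},{"dx":0,"dy":0,"dz":0.072,"wx":0,"wy":0,"wz":0},{"dx":0,"dy":0,"dz":0.072,"wx":0,"wy":0,"wz":0},{"dx":0,"dy":0,"dz":0.072,"wx":0,"wy":0,"wz":0}]'; python3 -c "from h import *;say()"
```

```text
t: 6.1
eef_pos: [541.2, -29.9, 50.2]
tool_rot: [-3.141, 0.001, -2.523]
force: [0.1, -0.8, 0.5]
grip_width: -0.4
t 6.1 unit pos [-33.7 -55.9  50.2] rot [-1.7997e+02  4.0000e-02 -1.4458e+02] unit force [-0.3 -0.7  0.5] w -0.4
```

```bash
python3 -m pendant '[{"dx":0,"dy":0.003,"dz":0,"wx":0,"wy":0,"wz":0},{"dx":0,"dy":0.006,"dz":0,"wx":0,"wy":0,"wz":0},{"dx":0,"dy":0.009,"dz":0,"wx":0,"wy":0,"wz":0},{"dx":0,"dy":0.012,"dz":0,"wx":0,"wy":0,"wz":0},{"dx":0,"dy":0.015,"dz":0,"wx":0,"wy":0,"wz":0},{"dx":0,"dy":0.018,"dz":0,"wx":0,"wy":0,"wz":0},{"dx":0,"dy":0.021,"dz":0,"wx":0,"wy":0,"wz":0},{"dx":0,"dy":0.024,"dz":0,"wx":0,"wy":0,"wz":0},{"dx":0,"dy":0.027,"dz":0,"wx":0,"wy":0,"wz":0},{"dx":0,"dy":0.030,"dz":0,"wx":0,"wy":0,"wz":0},{"dx":0,"dy":0.033,"dz":0,"wx":0,"wy":0,"wz":0},{"dx":0,"dy":0.033,"dz":0,"wx":0,"wy":0,"wz":0}]'; python3 - <<'E'
from h import *
say()
b=read_camera("top");cv2.imwrite("pics/t5.png",crop(b,262,155,382,275,5))
E
```

```text
t: 7.3
eef_pos: [521.4, -3.2, 49.4]
tool_rot: [-3.142, -0.0, -2.524]
force: [-0.1, -3.0, -0.3]
grip_width: 0.0
t 7.3 unit pos [-34.5 -22.7  49.4] rot [-180.     -0.   -144.61] unit force [-1.8 -2.4 -0.3] w 0.0
```

View pics/t5.png

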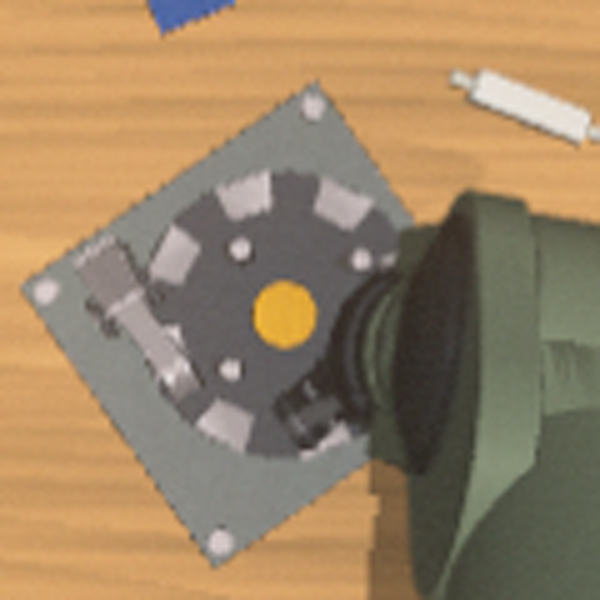

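Pins 0, 1 and 3 are visible at crop (241,249), (231,369) and (361,259), and the wheel has turned. I'll compute its angle.

```bash
python3 - <<'E'
from h import *
b=read_camera("top")
for q,n in(((241,249),45),((231,369),135),((361,259),-45)):
    p=tou(back(b,[np.array(q)/5+[262,155]],75)[0]-[.7,-.4,0]);print(p.round(1),np.hypot(*p[:2]).round(1),np.radians(n)-np.arctan2(p[1],p[0]))
say()
E
```

```text
[39.6  3.8 75. ] 39.8 0.6897540848957271
[-3.5 39.6 75. ] 39.8 0.6980925500182267
[  3.7 -39.7  75. ] 39.9 0.6920846032624413
t 7.4 unit pos [-34.2 -22.7  49.4] rot [ 1.7998e+02  2.0000e-02 -1.4461e+02] unit force [-0.5 -2.1  0.4] w -0.4
```

```bash
python3 -m pendant '[{"dx":0,"dy":0.002,"dz":0,"wx":0,"wy":0,"wz":0},{"dx":0,"dy":0.004,"dz":0,"wx":0,"wy":0,"wz":0},{"dx":0,"dy":0.004,"dz":0,"wx":0,"wy":0,"wz":0},{"dx":0,"dy":0.004,"dz":0,"wx":0,"wy":0,"wz":0},{"dx":0,"dy":-0.004,"dz":0,"wx":0,"wy":0,"wz":0},{"dx":0,"dy":-0.010,"dz":-0.01,"wx":0,"wy":0,"wz":0},{"dx":0,"dy":-0.010,"dz":-0.04,"wx":0,"wy":0,"wz":0},{"dx":0,"dy":-0.010,"dz":-0.075,"wx":0,"wy":0,"wz":0},{"dx":-0.02,"dy":0.0,"dz":-0.085,"wx":0,"wy":0,"wz":0},{"dx":-0.05,"dy":0.02,"dz":-0.085,"wx":0,"wy":0,"wz":0},{"dx":-0.09,"dy":0.05,"dz":-0.085,"wx":0,"wy":0,"wz":0},{"dx":-0.125,"dy":0.075,"dz":-0.085,"wx":0,"wy":0,"wz":0}]';python3 -m pendant '[{"dx":-0.015,"dy":0.009,"dz":0,"wx":0,"wy":0,"wz":0},{"dx":-0.015,"dy":0.009,"dz":0,"wx":0,"wy":0,"wz":0},{"dx":-0.015,"dy":0.009,"dz":0,"wx":0,"wy":0,"wz":0}]'; python3 - <<'E'
from h import *
say()
b=read_camera("top");cv2.imwrite("pics/t6.png",crop(b,262,155,382,275,5))
b=read_camera("side");cv2.imwrite("pics/s6.png",crop(b,220,120,360,240,5))
E
```

```text
t: 8.6
eef_pos: [581.3, 131.7, 135.5]
tool_rot: [3.141, 0.002, -2.525]
force: [0.3, -1.0, -0.3]
grip_width: -0.3
t: 8.9
eef_pos: [587.1, 146.0, 134.5]
tool_rot: [3.141, -0.0, -2.524]
force: [0.1, -0.3, -0.1]
grip_width: 0.1
t 8.9 unit pos [105.4  61.  134.5] rot [ 1.7999e+02 -2.0000e-02 -1.4460e+02] unit force [-0.  -0.3 -0.1] w 0.1
```

View pics/t6.png

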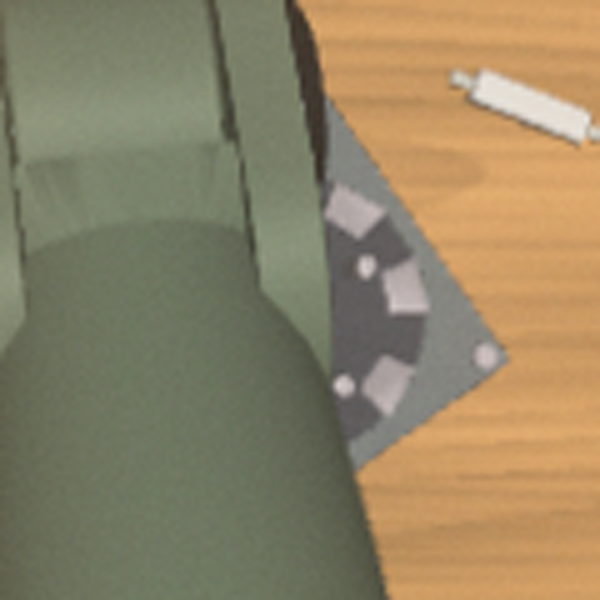

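The arm covers the pawl, but pin3 is visible at crop (367,266) and pin2 at (344,385).

```bash
python3 - <<'E'
from h import *
b=read_camera("top")
for q,n in(((344,385),225),((367,266),-45)):
    p=tou(back(b,[np.array(q)/5+[262,155]],75)[0]-[.7,-.4,0]);a=np.radians(n)-np.arctan2(p[1],p[0]);print(p.round(1),np.hypot(*p[:2]).round(1),(a+np.pi)%(2*np.pi)-np.pi)
E
python3 -m pendant '[{"dx":0,"dy":0,"dz":0.02,"wx":0,"wy":0,"wz":0},{"dx":0,"dy":0,"dz":0.042,"wx":0,"wy":0,"wz":0},{"dx":0,"dy":0,"dz":0.053,"wx":0,"wy":0,"wz":0},{"dx":0,"dy":0,"dz":0.053,"wx":0,"wy":0,"wz":0},{"dx":0,"dy":0,"dz":0.053,"wx":0,"wy":0,"wz":0}]'; python3 -c "from h import *;say()"
```

```text
[-39.7   0.6  75. ] 39.8 0.7994671476379733
[ -0.6 -40.2  75. ] 40.2 0.7994257489490075
t: 9.55
eef_pos: [587.4, 145.7, 81.7]
tool_rot: [-3.142, 0.0, -2.525]
force: [0.2, -0.2, 0.3]
grip_width: 0.2
t 9.55 unit pos [105.5  60.6  81.7] rot [-1.8000e+02  1.0000e-02 -1.4467e+02] unit force [ 0.1 -0.3  0.3] w 0.2
```

The wheel is at 0.80, within the 0.69 to 0.89 gap range. Next I push the tab back in -x.

```bash
python3 -m pendant '[{"dx":0.004,"dy":0,"dz":0,"wx":0,"wy":0,"wz":0},{"dx":0.008,"dy":0,"dz":0,"wx":0,"wy":0,"wz":0},{"dx":0.012,"dy":0,"dz":0,"wx":0,"wy":0,"wz":0},{"dx":0.016,"dy":0,"dz":0,"wx":0,"wy":0,"wz":0},{"dx":0.020,"dy":0,"dz":0,"wx":0,"wy":0,"wz":0},{"dx":0.024,"dy":0,"dz":0,"wx":0,"wy":0,"wz":0},{"dx":0.028,"dy":0,"dz":0,"wx":0,"wy":0,"wz":0},{"dx":0.031,"dy":0,"dz":0,"wx":0,"wy":0,"wz":0},{"dx":0.034,"dy":0,"dz":0,"wx":0,"wy":0,"wz":0},{"dx":0.037,"dy":0,"dz":0,"wx":0,"wy":0,"wz":0},{"dx":0.039,"dy":0,"dz":0,"wx":0,"wy":0,"wz":0},{"dx":0.039,"dy":0,"dz":0,"wx":0,"wy":0,"wz":0}]'; python3 -c "from h import *;say()"
python3 -m pendant '[{"dx":0.001,"dy":0,"dz":0,"wx":0,"wy":0,"wz":0},{"dx":0.002,"dy":0,"dz":0,"wx":0,"wy":0,"wz":0},{"dx":0.002,"dy":0,"dz":0,"wx":0,"wy":0,"wz":0}]';python3 -c "from h import *;say()"
python3 -m pendant '[{"dx":0.0005,"dy":0,"dz":0,"wx":0,"wy":0,"wz":0},{"dx":0.001,"dy":0,"dz":0,"wx":0,"wy":0,"wz":0},{"dx":0.001,"dy":0,"dz":0,"wx":0,"wy":0,"wz":0}]';python3 -c "from h import *;say()"
```

```text
t: 10.75
eef_pos: [554.7, 123.2, 81.1]
tool_rot: [3.141, -0.001, -2.524]
force: [-0.6, -0.5, 0.7]
grip_width: -0.3
t 10.75 unit pos [65.9 61.2 81.1] rot [ 1.7999e+02 -6.0000e-02 -1.4463e+02] unit force [-0.7 -0.1  0.7] w -0.3
t: 11.05
eef_pos: [553.5, 122.4, 81.2]
tool_rot: [3.141, -0.0, -2.524]
force: [0.7, 0.5, 0.6]
grip_width: -0.2
t 11.05 unit pos [64.4 61.2 81.2] rot [ 1.7999e+02 -2.0000e-02 -1.4462e+02] unit force [ 0.9 -0.   0.6] w -0.2
t: 11.35
eef_pos: [553.1, 122.0, 81.3]
tool_rot: [3.141, 0.001, -2.524]
force: [1.2, 1.9, -0.7]
grip_width: 0.3
t 11.35 unit pos [63.9 61.2 81.3] rot [ 1.7999e+02  3.0000e-02 -1.4462e+02] unit force [ 2.1  0.8 -0.7] w 0.3
```

```bash
python3 -m pendant '[{"dx":0.0005,"dy":0,"dz":0,"wx":0,"wy":0,"wz":0},{"dx":0.001,"dy":0,"dz":0,"wx":0,"wy":0,"wz":0},{"dx":0.001,"dy":0,"dz":0,"wx":0,"wy":0,"wz":0}]';python3 -c "from h import *;say()"
python3 -m pendant '[{"dx":0.0005,"dy":0,"dz":0,"wx":0,"wy":0,"wz":0},{"dx":0.001,"dy":0,"dz":0,"wx":0,"wy":0,"wz":0},{"dx":0.001,"dy":0,"dz":0,"wx":0,"wy":0,"wz":0}]';python3 - <<'E'
from h import *
say()
b=read_camera("side");cv2.imwrite("pics/s7.png",crop(b,240,150,340,240,6))
E
```

```text
t: 11.65
eef_pos: [553.0, 121.9, 81.3]
tool_rot: [3.141, 0.002, -2.524]
force: [5.0, 3.5, -5.3]
grip_width: 0.1
t 11.65 unit pos [63.7 61.1 81.3] rot [ 1.7998e+02  1.3000e-01 -1.4461e+02] unit force [ 6.1 -0.  -5.3] w 0.1
t: 11.95
eef_pos: [553.0, 121.9, 81.4]
tool_rot: [3.141, 0.004, -2.524]
force: [5.5, 5.7, -5.6]
grip_width: -0.1
t 11.95 unit pos [63.7 61.1 81.4] rot [ 179.97    0.24 -144.59] unit force [ 7.8  1.5 -5.6] w -0.1
```

View pics/s7.png

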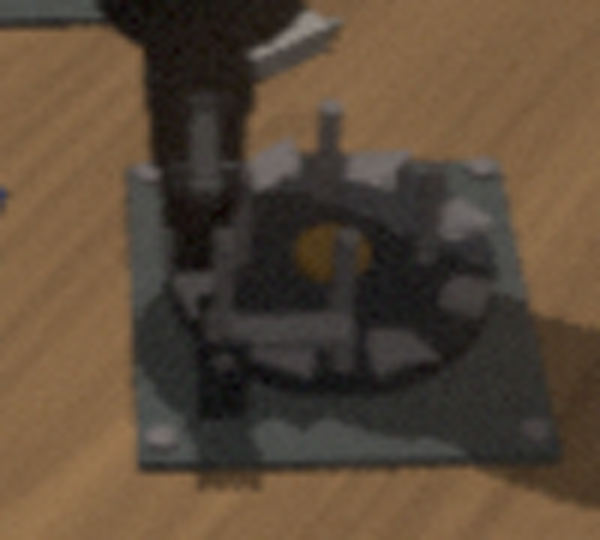

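The fingers came to a firm stop at x = 63.7, where 63.5 was expected. The arm looks level with its nose in the gap, at crop (340,350). I retreat and check.

```bash
python3 -m pendant '[{"dx":-0.005,"dy":0,"dz":0,"wx":0,"wy":0,"wz":0},{"dx":-0.015,"dy":0,"dz":0,"wx":0,"wy":0,"wz":0},{"dx":-0.03,"dy":0,"dz":-0.01,"wx":0,"wy":0,"wz":0},{"dx":-0.03,"dy":0,"dz":-0.04,"wx":0,"wy":0,"wz":0},{"dx":-0.03,"dy":0,"dz":-0.08,"wx":0,"wy":0,"wz":0},{"dx":-0.03,"dy":0.04,"dz":-0.12,"wx":0,"wy":0,"wz":0},{"dx":-0.03,"dy":0.09,"dz":-0.14,"wx":0,"wy":0,"wz":0},{"dx":-0.03,"dy":0.14,"dz":-0.14,"wx":0,"wy":0,"wz":0},{"dx":-0.03,"dy":0.19,"dz":-0.14,"wx":0,"wy":0,"wz":0},{"dx":-0.03,"dy":0.21,"dz":-0.14,"wx":0,"wy":0,"wz":0},{"dx":-0.03,"dy":0.21,"dz":-0.14,"wx":0,"wy":0,"wz":0},{"dx":-0.03,"dy":0.21,"dz":-0.14,"wx":0,"wy":0,"wz":0}]'; python3 - <<'E'
from h import *
say()
a=read_camera("top");b=read_camera("side")
im=np.hstack([crop(a,262,165,362,265,4),crop(b,245,155,345,255,4)])
cv2.imwrite("pics/f.png",im)
for th in(0,.06,.15):
    P=[U0+RU@np.array([50+x*np.cos(th)+z*np.sin(th),y,42-x*np.sin(th)+z*np.cos(th)]) for x,y,z in((-52,68,4),(-52,54,4),(0,61,55))]
    print(th,((proj(b,P)-[245,155])*4+[400,0]).round(0).tolist(),((proj(a,P)-[262,165])*4).round(0).tolist())
E
```

```text
t: 13.2
eef_pos: [454.0, 309.5, 221.4]
tool_rot: [-3.141, -0.0, -2.523]
force: [-0.7, -0.3, -0.1]
grip_width: -0.3
t 13.2 unit pos [ 91.5 271.4 221.4] rot [-1.7994e+02 -2.0000e-02 -1.4454e+02] unit force [-0.8  0.2 -0.1] w -0.3
0 [[617.0, 205.0], [615.0, 188.0], [531.0, 135.0]] [[139.0, 280.0], [158.0, 267.0], [104.0, 202.0]]
0.06 [[617.0, 201.0], [614.0, 184.0], [525.0, 135.0]] [[139.0, 280.0], [158.0, 267.0], [100.0, 197.0]]
0.15 [[616.0, 196.0], [613.0, 179.0], [517.0, 136.0]] [[139.0, 279.0], [158.0, 266.0], [95.0, 190.0]]
```

View pics/f.png

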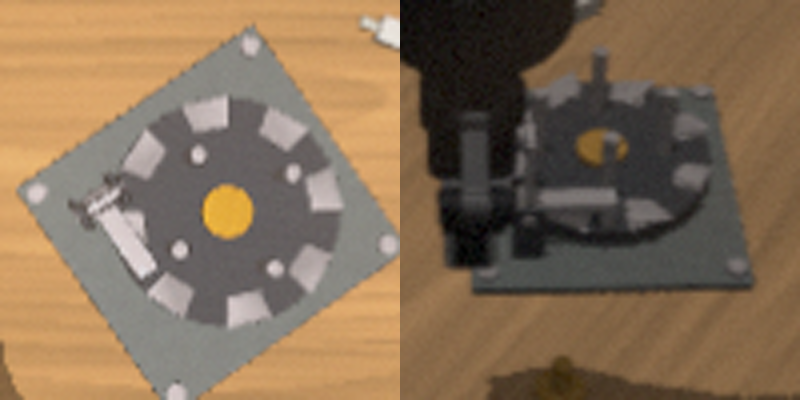

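In the final view the tab top is at crop (105,202), which matches 0 rad, and the arm is level with its nose in the gap. I'll check the wheel angle and the loose parts numerically, then hand in.

```bash
python3 - <<'E'
from h import *
a=read_camera("top")
for q,n in(((198,155),45),((180,249),135),((275,268),225),((293,173),-45)):
    p=tou(back(a,[np.array(q)/4+[262,165]],75)[0]-[.7,-.4,0]);d=np.radians(n)-np.arctan2(p[1],p[0]);print(np.hypot(*p[:2]).round(1),round((d+np.pi)%(2*np.pi)-np.pi,3))
o=cv2.imread("pics/top0.png")
for n,(x0,y0,x1,y1) in dict(bracket=(280,128,315,168),resistor=(348,162,388,190),follower=(240,236,262,256),mallet=(122,180,175,310)).items():
    A=o[y0:y1,x0:x1];B=a["pixels"][y0-6:y1+6,x0-6:x1+6]
    _,v,_,l=cv2.minMaxLoc(cv2.matchTemplate(B,A,cv2.TM_CCOEFF_NORMED));print(n,"shift px",l[0]-6,l[1]-6,"score",round(v,2))
say();finish_job()
E
```

```text
39.9 0.788
39.9 0.812
39.7 0.802
39.8 0.797
bracket shift px 0 0 score 1.0
resistor shift px 0 0 score 1.0
follower shift px 0 0 score 0.44
mallet shift px 0 0 score 0.58
t 13.35 unit pos [ 91.6 269.9 221.2] rot [-1.7997e+02 -2.0000e-02 -1.4472e+02] unit force [-0.5 -0.2 -0.3] w 0.1
the job is handed in; nothing more can be done
```

I set the larger feed unit back by one notch and handed the job in at about 13 s of robot time. I pushed the tab to lift the pawl (about 0.4 rad when measured, then about 6 mm further). Next I pushed the wheel back by pin2. Then I pushed the tab back until it came to a firm stop, with about 8 N of sideways force.

**Last checks:**
- **Wheel:** the four pins gave 0.79 to 0.81 rad, against a required 0.655 to 0.935.
- **Pawl:** the tab and arm images match an angle of 0, and the tab stands where it stood at the start.
- **Robot:** it was clear of everything, about 220 mm up, when I handed in.
- **Loose parts:** the bracket and resistor had not moved at all. The follower and mallet also matched at zero shift, but weakly (scores 0.44 and 0.58). I put that down to the arm or its shadow over them, but did not check. The fingers never went near either one.

One other disagreement: the side and top cameras placed the unit about 2 mm apart, which is within calibration, so I used their joint fit.

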